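# Test the bench supply's residual-current device, then shut and screw down its cover

## Task

Do the routine trip test on the bench supply box: press the test button of the residual-current device so that its lever drops, lift that lever back on, then swing the clear cover shut and fasten it with its captive knob, pushing it in and turning it clockwise until it is tight at its stop. Leave the neighbouring breaker on and don't disturb the things lying around the box.

Things in the scene. Friction and masses are not known exactly. Their poses are not given: they have to be found in the camera images.
- unit: Grey bench supply box, fixed, 190 (x) by 260 (y) by 90 mm. Origin under its centre; x points from its front (three round outlets) to the cover's hinge, y left seen from the front. The row of two devices lies along y on its top, 8 mm behind the centre. The clear cover's hinge line runs along y, 75 mm behind the centre; it opens up and away from the front. Shut, its top is 122 mm above the bench.
- rcd: Residual-current device: white four-pole device 45 (x) by 72 mm (y), face 8 mm above the box's top; in the left or right half of the row. Unlike the breaker beside it, it has a round test button and a narrow lever. Origin: centre of its foot on the box's top; axes as the box's. Lever pivot at (0, -18, 4) mm, button at (-8, 18) mm.
- rcd_lever (a joint): Its lever, rad: 0 = up (on, leaning 29 degrees towards the cover's hinge), 1.0 = dropped (off, leaning 29 degrees to the front). An over-centre spring snaps it to the nearer end (about 2 N at the tip); carried past upright (0.5) it goes over by itself. The test button trips it; lifted back, it stays on.
- rcd_lever_tip (a point): Middle of that lever's tip: black paddle 16 mm wide (y), 7 mm thick, tip 20 mm from its pivot, which lies 4 mm under the device's face.
- test_button (a joint): Test button's travel, m: 0 out, 0.0065 fully in. Takes about 5 N; the lever drops at about 5 mm of travel. Springs back when let go.
- test_button_top (a point): Middle of the top of the test button: grey, round, 10 mm across, standing 8 mm above the device's face, pressed straight down.
- mcb_lever (a joint): Lever of the neighbouring circuit breaker (same white body, no button, black lever 40 mm wide, in the other half of the row), rad: 0 = on, 1.0 = off. It is on and must stay on.
- mcb_lever_tip (a point): Middle of the tip of the breaker's wide lever, 20 mm from its pivot.
- cover (a joint): Opening of the clear cover, rad: 0 shut, 1.7 to 1.9 as found (leaning back a little past upright). Stiff hinge: it stays where it is left; 1 to 4 N at the free edge moves it.
- cover_hinge (a point): Middle of the cover's hinge line, 94 mm above the bench, along the box's y. Axes turn with the cover: x from the free edge to the hinge, z out of its outer face (the top when shut).
- cover_edge (a point): Middle of the cover's free edge at its outer face: 145 mm from the hinge along the cover's -x and 28 mm along its z. The cover is 176 mm wide, a tray 32 mm deep. A pull lip 60 mm wide, 8 mm thick, stands 12 mm out from the middle of the free edge, 12 to 20 mm below the outer face.
- knob_top (a point): Middle of the top of the captive screw-knob: black, knurled, 28 mm across, 17 mm tall, slotted steel cap; on the cover's outer face, on its middle line 22 mm from the free edge, axis square to it. Standing out, its underside is 10 mm and its top 27 mm above the cover.
- knob_push (a joint): How far the knob is pressed in, m: 0 standing out on its spring (2 N rising to 7 N), 0.0078 at most. With the cover shut the thread can be entered at 0.0055 or deeper (press to 0.007); screwed home it stays at 0.006 to 0.007.
- knob_turn (a joint): Turn of the knob, rad, growing clockwise from above (cover shut); starts at -1.1 to 0. Quick thread: between -0.6 and 0.2 it presses into the thread's mouth; elsewhere it stops on the crest at 2 to 4 mm till turned to there. Kept pressed and turned past 0.5 it is caught, sinks 1.2 mm/rad and stays when let go; 1.9 is the stop (tight). Unpressed, it turns idly and springs out. Takes 0.06 N m.
- copper_can: Copper can, 55 mm across, 88 mm tall, loose on the bench beside the box; not part of the work.
- multimeter: Black hand multimeter lying on its back, 145 by 72 by 32 mm, beside the box; not part of the work.
- screwdriver: Screwdriver, 190 mm long, lying beside the box; not part of the work.

How it is judged:
By the outcome, as a careful person would: the job done as asked, in the order asked, and still so for the second after the job is handed in, with the robot touching nothing.
It also fails if it takes over 72 s, if anything falls off the work surface, if the arm or the gripper's body presses on something with over 40 N, if the wrist force passes 120 N, or if a joint passes its speed limit or range.

## Robot

A 6-joint arm with a two-finger parallel gripper is mounted at the origin on the work surface. World frame = base frame: x ahead of the robot, y to its left, z up, the work surface at z = 0. Lengths are in m, angles in rad, forces in N, time in s.
With the tool pointing down it reaches from about 0.35 to 0.775 m from the base axis. Payload 5.5 kg.
Tool frame: the origin (TCP) lies midway between the tips of the shut fingers; the grasp point (between the pads) lies 19 mm behind it; z points along the fingers, y is the line along which they close (so a half turn about z gives the same grasp; the last joint's range is limited). The gripper opens to 85 mm and grips with 20 to 120 N. Pads are 22 mm wide; open, the fingers measure 114 mm over their backs; the gripper's body (76 mm by 85 mm) begins 54 mm behind the grasp point. The pads swing forward as they close: fully open they stand 13 mm farther back than shut.
Start: joints at [1.173, 0.313, 0.046, 1.304, 0, 1.431], TCP at [0.147, 0.556, 0.231] pointing down, gripper open.
Joint ranges: [-2.76, 2.76], [-0.86, 1.69], [-1.03, 1.26], [-2.2, 2.34], [-1.47, 1.5], [-3.14, 3.14]. Speed limits (rad/s): [2.57, 2.57, 3.14, 3.14, 3.14, 3.14].

## Interface

Orientations are given as a unit quaternion [w, x, y, z].
In Python, from workcell import get_state, read_camera, camera_info, hand_in, recognise gives the robot as it stands.
- The arm moves only by the tool arm_command, never from a script. Its argument "moves" is one flat list of numbers, 7 for each row, row after row: the opening, from -1 (shut) to 1 (fully open), then the shift along the tool's x, y, z in mm, then the turn, a rotation vector about the tool's x, y, z in rad. A call has 1 to 8 rows; each row shifts and turns the commanded pose from where the row before left it, along the tool's axes as they then stand; what a row does not reach is not made up. A row lasts 1/8 s, in which the tool goes at most 62.5 mm and 10.7 degrees, less where a joint would pass 70% of its speed; a pose out of reach is approached as far as the arm can. A call with a gripper value outside its range is refused whole. The fingers move at their own pace and stop on an object; "newtons" is the grip in N (left out, the last holds). Time passes only in rows, so rows that do not move let the fingers close. It gives the time, the measured TCP pose, the force, the opening and the grip force at its end, in the units of the state.
- get_state(): the state, without advancing time (a new reading comes with each control period).
- read_camera(name): name is "scene" or "top" or "wrist"; returns (picture, depth): 400x640x3 uint8, blue, green, red; 400x640 float32, m along the optical axis (not along the pixel's ray), 0 where there is no reading.
- camera_info(name): a dict with "fovy" (degrees; the focal length in pixels is half the picture's height over the tangent of half this angle, whatever the lens; pixels are square), "cx", "cy" (the principal point, pixels), "eye" and "orientation" of the camera in the world; the wrist camera has in their place "tool_from_camera" (4x4, takes a point from camera to tool coordinates, whose origin is the TCP and whose axes are the flange's). Camera axes: x right, y down, z forward; pixel columns grow to the right and rows downward; lengths in m; the calibration is good to about 2 mm. The wrist camera is an equidistant fisheye: a pixel r from the principal point sees the ray r / f radians off the axis. A picture is of the moment at which its call begins: read the wrist's pose just before it. camera_info takes no time and is no camera call.
- hand_in(): hands the job in; it is judged then, once.
Trained networks look in the newest picture that a camera, given by its name, has taken for a name from the list of things; names that differ only in an ending like _2 or _b are one class to them, and where a whole thing is asked for, a point or a joint stands for the part that bears it (a point fixed in the world has none). Each returns a list of dicts, best first, with "confidence" (0 to 1); they miss things now and then, are a little off and sometimes report something else, mostly with a low value. They report only what shows in the picture. A call takes as long as a camera call.
- recognise(camera, label): "point" ([column, row] in pixels, amid what is visible of it).
The state is a dict: "clock": time; "joint_pos": joint angles; "qvel": joint speeds; "tau": joint torques, N m; "tcp_pos": TCP position; "orientation": TCP orientation; "wrist_force": force on the tool from outside, world axes, zero at the start; "ft_torque": the same for the moment, N m; "finger_gap": finger opening in m; "grip_force": force on a finger pad.
Only numpy, scipy, OpenCV 4.12 (cv2) and the standard library are available. Lean on these libraries where they do the work, as an engineer would, in place of code of your own. Each camera call takes 0.05 s, during which the arm holds its last target. There are 200 camera calls.

## Working session

There is one attempt and no reset: what is moved stays moved. The work goes in short steps, Python scripts to look and compute and a tool call to move; the robot and the scene stay as the last step left them, time stands still between calls to the robot, and variables do not carry over. Pictures are saved under pics/ and viewed, at most 10 in all, crops included, and the job is handed in when it is done.

Besides the shell and the picture viewer there is one more tool, called after "Call:" by a JSON object that holds its "fn" and its "kwargs". arm_command: Moves the arm, as the interface text tells. Its arguments: {"type":"object","properties":{"moves":{"type":"array"},"newtons":{"type":"number"}},"required":["moves"]}

```bash
mkdir -p pics; cat > h.py <<'E'
import numpy as np, cv2
from scipy.spatial.transform import Rotation as R
from workcell import *
def Rq(q): return R.from_quat([q[1],q[2],q[3],q[0]]).as_matrix()
def cam(name):
    i=camera_info(name); s=get_state(); p,d=read_camera(name)
    f=200/np.tan(np.radians(i["fovy"])/2)
    if name=="wrist":
        T=np.array(i["tool_from_camera"]); Rt=Rq(s["orientation"])
        Rc=Rt@T[:3,:3]; e=Rt@T[:3,3]+np.array(s["tcp_pos"])
    else:
        o=np.array(i["orientation"]); Rc=o if o.shape==(3,3) else Rq(o); e=np.array(i["eye"])
    return dict(name=name,p=p,d=d,f=f,cx=i["cx"],cy=i["cy"],R=Rc,e=e)
def ray(c,u,v):
    x=(np.asarray(u,float)-c["cx"])/c["f"]; y=(np.asarray(v,float)-c["cy"])/c["f"]
    if c["name"]=="wrist":
        r=np.hypot(x,y)+1e-12; k=np.tan(r)/r; x,y=x*k,y*k
    return np.stack([x,y,np.ones_like(x)],-1)
def pt(c,u,v,z=None):
    w=ray(c,u,v)@c["R"].T
    if z is not None: return c["e"]+w*((z-c["e"][2])/w[...,2:3])
    d=c["d"][int(round(v)),int(round(u))]; return c["e"]+w*d
def proj(c,P):
    q=(np.asarray(P)-c["e"])@c["R"]; x,y=q[...,0]/q[...,2],q[...,1]/q[...,2]
    if c["name"]=="wrist":
        r=np.hypot(x,y)+1e-12;k=np.arctan(r)/r;x,y=x*k,y*k
    return np.stack([x*c["f"]+c["cx"],y*c["f"]+c["cy"]],-1)
E
python3 - <<'E'
from h import *
s=get_state();print(s)
for n in ["scene","top"]:
    c=cam(n);cv2.imwrite(f"pics/{n}0.png",c["p"]);print(n,c["e"],c["R"].round(3).tolist(),c["f"])
    for l in ["unit","rcd","rcd_lever_tip","test_button_top","mcb_lever_tip","cover_edge","knob_top","copper_can","multimeter","screwdriver"]:
        for r in recognise(n,l)[:2]:
            u,v=r["point"];print(l,round(r["confidence"],2),np.round([u,v]),pt(c,u,v).round(4))
E
```

```text
{'clock': 0.0, 'joint_pos': array([ 1.17337293e+00,  3.14035506e-01,  4.49732003e-02,  1.30355272e+00,
       -2.74053631e-05,  1.43123594e+00]), 'qvel': array([ 0.00010274, -0.00151557,  0.00062155, -0.00034539,  0.00014808,
        0.00143433]), 'tau': array([-1.56023791e-03, -4.80629361e+01,  2.98530543e+01,  1.94664480e-02,
       -1.78776868e-04, -4.56460789e-07]), 'tcp_pos': array([0.14643557, 0.55552968, 0.2303865 ]), 'orientation': array([-2.28017644e-04,  1.28574526e-01,  9.91699432e-01, -8.80401749e-04]), 'wrist_force': array([ 0.40807629, -0.45638516,  0.3405529 ]), 'ft_torque': array([-0.01376077,  0.03959915, -0.02818475]), 'grip_force': 0.0, 'finger_gap': 0.0854427096170032}
scene [1.13865311 0.57897512 0.72486951] [[-0.693, 0.443, -0.568], [0.721, 0.434, -0.541], [0.007, -0.785, -0.62]] 421.70445358566235
unit 0.84 [327. 213.] [0.6542 0.1223 0.1613]
rcd 0.74 [346. 207.] [0.5499 0.087  0.0957]
mcb_lever_tip 0.49 [284. 182.] [0.6913 0.0342 0.2151]
cover_edge 0.94 [305. 191.] [0.6652 0.07   0.1968]
knob_top 0.55 [249. 193.] [ 0.655  -0.1505  0.0672]
knob_top 0.5 [288. 184.] [0.6865 0.0412 0.2119]
copper_can 0.58 [248. 192.] [ 0.6558 -0.1521  0.0716]
screwdriver 0.8 [409. 266.] [0.5397 0.2678 0.0232]
top [0.35553139 0.02846763 1.43928711] [[-0.019, -0.989, 0.146], [-1.0, 0.021, 0.013], [-0.016, -0.146, -0.989]] 517.8016616935026
unit 0.96 [322. 193.] [0.5689 0.0403 0.0996]
rcd 0.81 [310. 196.] [0.5604 0.0692 0.1021]
rcd_lever_tip 0.59 [313. 194.] [0.5631 0.0617 0.1073]
rcd_lever_tip 0.25 [332. 201.] [0.5462 0.0128 0.0983]
mcb_lever_tip 0.4 [333. 200.] [0.5483 0.0118 0.1062]
mcb_lever_tip 0.32 [325. 158.] [0.6333 0.029  0.2213]
cover_edge 0.74 [323. 157.] [0.6314 0.0332 0.2378]
knob_top 0.66 [325. 139.] [0.6805 0.0273 0.2176]
copper_can 0.4 [242. 217.] [0.5165 0.2611 0.0241]
multimeter 0.73 [406. 234.] [ 0.4611 -0.1854  0.0307]
screwdriver 0.65 [241. 221.] [0.5063 0.2649 0.0244]
```

```bash
python3 - <<'E'
import cv2
t=cv2.imread("pics/top0.png");cv2.imwrite("pics/top0c.png",cv2.resize(t[90:290,180:450],None,fx=2.9,fy=2.9,interpolation=2))
E
```

```text
(no output)
```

View pics/scene0.png

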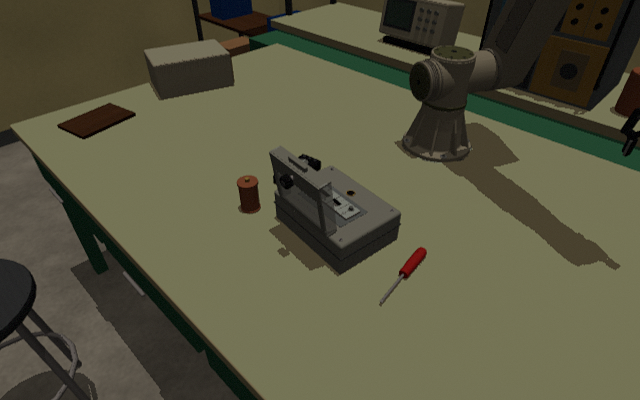

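View pics/top0c.png

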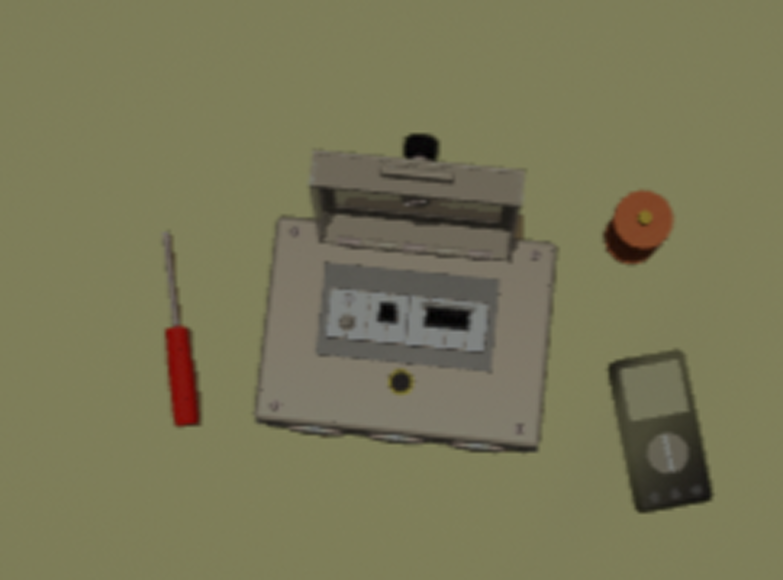

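The scene view shows the box amid the bench with its cover open (≈300,165) and the screwdriver in front-left. In the top crop the RCD is in the left half (button ≈347,322, lever ≈388,312), the breaker is to its right (447,317), the thread hole is at (400,381), and the can and meter are to the right.

```bash
cat >> h.py <<'E'
def unitfit(c,px,M,guess):
    from scipy.optimize import least_squares
    def pose(q): 
        a=np.cos(q[2]),np.sin(q[2]); return np.c_[q[0]+a[0]*M[:,0]-a[1]*M[:,1],q[1]+a[1]*M[:,0]+a[0]*M[:,1],M[:,2]]
    f=lambda q:(proj(c,pose(q))-px).ravel()
    r=least_squares(f,guess,loss="soft_l1"); return r.x,f(r.x).reshape(-1,2)
def U2W(q,P):
    P=np.atleast_2d(np.array(P,float)); a,b=np.cos(q[2]),np.sin(q[2])
    return np.c_[q[0]+a*P[:,0]-b*P[:,1],q[1]+b*P[:,0]+a*P[:,1],P[:,2]]
E
python3 - <<'E'
from h import *
c=cam("top")
M=np.array([[95,130,90],[95,-130,90],[-95,-130,90],[-95,130,90],[0,54,106],[-48,0,91]])/1000
px=np.array([[279,218],[554,243],[538,441],[258,413],[347,322],[400,381]])/2.9+[180,90]
q,r=unitfit(c,px,M,[.54,.03,0]);print(q,r.round(2).tolist())
print("button,lever",U2W(q,[[0,.054,.106],[.008,.018,.094]]).round(4))
# wrist view from start
s=get_state();w=cam("wrist");print(w["e"],w["R"].round(2).tolist())
E
```

```text
[ 0.5417124   0.04451365 -0.12019947] [[-0.99, -1.69], [1.56, -0.94], [0.76, 2.31], [-1.98, 1.98], [-0.22, -0.5], [0.37, 0.07]]
button,lever [[0.5482 0.0981 0.106 ]
 [0.5518 0.0614 0.094 ]]
[0.06919947 0.57711061 0.3736069 ] [[0.26, 0.92, 0.3], [0.97, -0.24, -0.08], [-0.0, 0.31, -0.95]]
```

Call:
{"fn": "arm_command", "kwargs": {"moves": [-1, 0, 0, 0, 0, 0, -0.138, -1, -43, -38, 4, 0, 0, 0, -1, -43, -38, 4, 0, 0, 0, -1, -43, -38, 4, 0, 0, 0, -1, -43, -38, 4, 0, 0, 0, -1, -43, -38, 4, 0, 0, 0, -1, -43, -38, 4, 0, 0, 0, -1, -43, -38, 4, 0, 0, 0]}}

```text
clock: 2.2
tcp_pos: [0.4148, 0.2545, 0.2035]
orientation: [0.0, 0.06, 0.998, 0.0]
wrist_force: [1.7, 0.9, 0.1]
finger_gap: 0.0
grip_force: 0.0
```

Call:
{"fn": "arm_command", "kwargs": {"moves": [-1, -43, -38, 4, 0, 0, 0, -1, -43, -38, 4, 0, 0, 0, -1, -43, -38, 4, 0, 0, 0, -1, 0, 0, 0, 0, 0, 0, -1, 0, 0, 0, 0, 0, 0]}}

```text
clock: 2.82
tcp_pos: [0.5277, 0.1273, 0.1911]
orientation: [-0.001, 0.06, 0.998, 0.0]
wrist_force: [-0.4, 1.0, 0.0]
finger_gap: -0.0001
grip_force: 0.0
```

```bash
cat >> h.py <<'E'
def delta(P,yaw=None,n=True):
    s=get_state(); Rt=Rq(s["orientation"]); d=(np.array(P)-s["tcp_pos"])@Rt*1000
    print("t",round(s["clock"],2),"tcp",s["tcp_pos"].round(4),"tool delta mm",d.round(1),"F",s["wrist_force"].round(1))
    if yaw is not None:
        x=-np.array([np.cos(yaw),np.sin(yaw),0]); z=np.array([0,0,-1.]); D=np.c_[x,np.cross(z,x),z]
        print("rotvec",R.from_matrix(Rt.T@D).as_rotvec().round(3))
E
python3 - <<'E'
from h import *
q=[.5417,.0445,-.1202]
delta(U2W(q,[0,.054,.106])[0],q[2])
w=cam("wrist");cv2.imwrite("pics/w1.png",w["p"])
for l in ["test_button_top","rcd_lever_tip","mcb_lever_tip","knob_top","cover_edge"]:
    for r in recognise("wrist",l)[:2]:
        u,v=r["point"];print(l,round(r["confidence"],2),np.round([u,v]),pt(w,u,v).round(4))
P=U2W(q,[[0,.054,.106],[-.048,0,.09],[0.0,.018,.112],[-.095,.13,.09],[-.095,-.13,.09]]);print(proj(w,P).round())
E
```

```text
t 2.83 tcp [0.5277 0.1273 0.1911] tool delta mm [-24.  -26.6  85.1] F [-0.4  1.   0. ]
rotvec [ 0.    -0.001 -0.   ]
rcd_lever_tip 0.7 [229. 191.] [0.5094 0.0516 0.0904]
mcb_lever_tip 0.97 [188. 245.] [0.549  0.0074 0.1059]
cover_edge 0.71 [164. 321.] [ 0.633  -0.0501  0.1085]
cover_edge 0.67 [440. 155.] [0.5133 0.2568 0.0242]
[[288. 235.]
 [224. 174.]
 [243. 238.]
 [383. 115.]
 [ 97. 130.]]
```

View pics/w1.png

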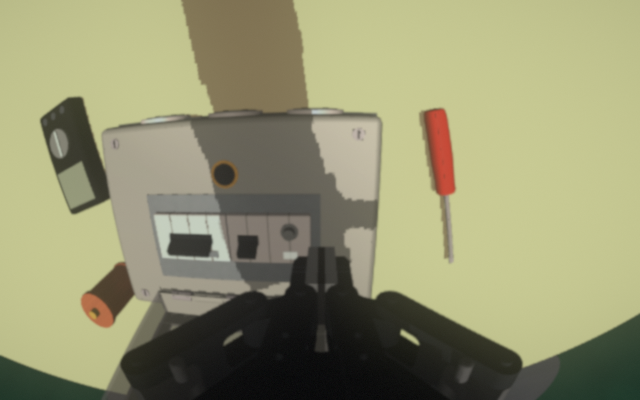

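The wrist view shows the RCD button at (289,231), its lever at (247,246, leaning to the hinge) and the hole at (224,174). This agrees with the fitted pose within 2–3 mm.

Call:
{"fn": "arm_command", "kwargs": {"moves": [-1, -12, -13.5, 30, 0, 0, 0, -1, -11, -13, 35, 0, 0, 0, -1, 0, 0, 15, 0, 0, 0, -1, 0, 0, 5, 0, 0, 0, -1, 0, 0, 3, 0, 0, 0, -1, 0, 0, 3, 0, 0, 0, -1, 0, 0, 0, 0, 0, 0]}}

```text
clock: 4.0
tcp_pos: [0.5481, 0.0989, 0.1016]
orientation: [0.001, 0.06, 0.998, 0.0]
wrist_force: [-2.2, 0.5, 1.9]
finger_gap: -0.0002
grip_force: 1.0
```

Call:
{"fn": "arm_command", "kwargs": {"moves": [-1, 0, 0, 1.0, 0, 0, 0, -1, 0, 0, 0, 0, 0, 0, -1, 0, 0, 0, 0, 0, 0]}}

```text
clock: 4.38
tcp_pos: [0.5483, 0.0985, 0.0996]
orientation: [0.001, 0.06, 0.998, 0.0]
wrist_force: [-0.4, 1.4, 3.3]
finger_gap: 0.0001
grip_force: 1.3
```

Call:
{"fn": "arm_command", "kwargs": {"moves": [-1, 0, 0, 1, 0, 0, 0, -1, 0, 0, 0, 0, 0, 0, -1, 0, 0, -25, 0, 0, 0, -1, 12, -18, -20, 0, 0, 0, -1, 14, -18, 0, 0, 0, 0, -1, 0, 0, 0, 0, 0, 0, -1, 0, 0, 0, 0, 0, 0]}}

```text
clock: 5.25
tcp_pos: [0.5181, 0.0657, 0.1431]
orientation: [0.0, 0.06, 0.998, 0.0]
wrist_force: [-0.4, 0.5, -0.2]
finger_gap: 0.0
grip_force: 0.0
```

```bash
python3 - <<'E'
from h import *
q=[.5417,.0445,-.1202]
delta(U2W(q,[-.027,.018,.1015])[0],q[2])
w=cam("wrist");cv2.imwrite("pics/w2.png",w["p"][100:400,120:520])
for l in ["test_button_top","rcd_lever_tip","mcb_lever_tip"]:
    for r in recognise("wrist",l)[:1]:
        u,v=r["point"];print(l,round(r["confidence"],2),np.round([u,v]),pt(w,u,v).round(4))
print(proj(w,U2W(q,[[0,.054,.106],[-.048,0,.09],[-.0017,.018,.1115],[.0177,.018,.1115],[.0177,-.036,.1115]])).round())
E
```

```text
t 5.25 tcp [0.5181 0.0657 0.1431] tool delta mm [ 1.  -0.2 41.6] F [-0.4  0.5 -0.2]
rotvec [ 0.  0. -0.]
test_button_top 0.47 [376. 263.] [0.5451 0.0999 0.1067]
mcb_lever_tip 0.87 [242. 274.] [0.5451 0.0072 0.1036]
[[374. 267.]
 [293. 192.]
 [320. 270.]
 [320. 294.]
 [242. 292.]]
```

View pics/w2.png

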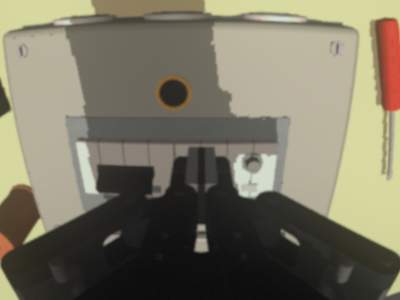

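The fingers hide the RCD lever (expected at 320,270), so I'll step aside to check it.

Call:
{"fn": "arm_command", "kwargs": {"moves": [-1, 0, 20, -10, 0, 0, 0, -1, 0, 20, -10, 0, 0, 0, -1, 0, 20, 0, 0, 0, 0, -1, 0, 0, 0, 0, 0, 0]}}

```text
clock: 5.95
tcp_pos: [0.5249, 0.1267, 0.1628]
orientation: [-0.0, 0.059, 0.998, 0.0]
wrist_force: [0.2, -0.4, -0.2]
finger_gap: -0.0002
grip_force: 0.0
```

```bash
python3 - <<'E'
from h import *
q=[.5417,.0445,-.1202]
delta(U2W(q,[-.027,.018,.1015])[0],q[2])
w=cam("wrist");cv2.imwrite("pics/w3.png",cv2.resize(w["p"][150:350,150:400],None,fx=3,fy=3))
for l in ["test_button_top","rcd_lever_tip","mcb_lever_tip"]:
    for r in recognise("wrist",l)[:1]:
        u,v=r["point"];print(l,round(r["confidence"],2),np.round([u,v]),pt(w,u,v).round(4))
print(proj(w,U2W(q,[[0,.054,.106],[-.048,0,.09],[-.0017,.018,.1115],[.0177,.018,.1115],[.0177,-.036,.1115]])).round())
E
```

```text
t 5.95 tcp [0.5249 0.1267 0.1628] tool delta mm [  0.6 -61.6  61.3] F [ 0.2 -0.4 -0.2]
rotvec [ 0.    -0.     0.003]
test_button_top 0.5 [287. 251.] [0.546  0.0994 0.1052]
rcd_lever_tip 0.78 [243. 256.] [0.5443 0.0673 0.1102]
mcb_lever_tip 0.77 [178. 263.] [0.5482 0.0094 0.1064]
[[285. 254.]
 [214. 185.]
 [235. 255.]
 [238. 277.]
 [175. 273.]]
```

View pics/w3.png

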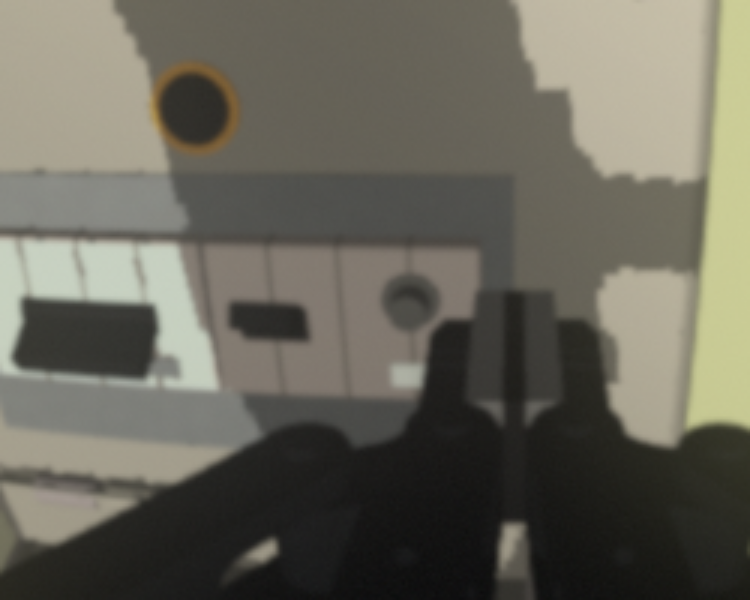

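The crop shows the RCD lever with its tip swung to the front (≈240,256 in the full frame), so it has dropped. The breaker lever at (178,263) is still leaning to the hinge.

Call:
{"fn": "arm_command", "kwargs": {"moves": [-1, 0, -30, 10, 0, 0, 0, -1, 0, -30, 20, 0, 0, 0, -1, 0, 0, 20, 0, 0, 0, -1, 0, 0, 11, 0, 0, 0, -1, -8, 0, 0, 0, 0, 0, -1, -8, 0, 0, 0, 0, 0, -1, -7, 0, 0, 0, 0, 0, -1, -4, 0, 0, 0, 0, 0]}}

```text
clock: 7.15
tcp_pos: [0.5439, 0.0628, 0.1027]
orientation: [-0.001, 0.06, 0.998, 0.0]
wrist_force: [-10.3, 1.4, 10.7]
finger_gap: -0.0005
grip_force: 7.3
```

Call:
{"fn": "arm_command", "kwargs": {"moves": [-1, -3, 0, 0, 0, 0, 0, -1, 0, 0, 0, 0, 0, 0]}}

```text
clock: 7.4
tcp_pos: [0.5439, 0.0628, 0.1027]
orientation: [-0.003, 0.059, 0.998, 0.0]
wrist_force: [-11.8, 1.4, 11.8]
finger_gap: -0.0002
grip_force: 8.2
```

The finger is now pushing against the lever at its on stop, so I'll back off and look.

Call:
{"fn": "arm_command", "kwargs": {"moves": [-1, 15, 0, 0, 0, 0, 0, -1, 15, 0, 0, 0, 0, 0, -1, 0, 30, -30, 0, 0, 0, -1, 0, 30, -30, 0, 0, 0, -1, 0, 0, 0, 0, 0, 0]}}

```text
clock: 8.02
tcp_pos: [0.5265, 0.127, 0.1649]
orientation: [0.003, 0.059, 0.998, 0.001]
wrist_force: [-0.0, -0.5, -0.1]
finger_gap: 0.0001
grip_force: 0.0
```

```bash
python3 - <<'E'
from h import *
q=[.5417,.0445,-.1202]
delta(U2W(q,[-.027,.018,.1015])[0],q[2])
w=cam("wrist");cv2.imwrite("pics/w4.png",cv2.resize(w["p"][100:400,50:450],None,fx=2,fy=2))
for n in ["wrist","top","scene"]:
  c=w if n=="wrist" else cam(n)
  for l in ["rcd_lever_tip","mcb_lever_tip","cover_edge","knob_top"]:
    for r in recognise(n,l)[:2]:
        u,v=r["point"];P=pt(c,u,v);print(n,l,round(r["confidence"],2),np.round([u,v]),P.round(4))
print(proj(w,U2W(q,[[0,.054,.106],[-.048,0,.09],[-.0017,.018,.1115],[.0177,.018,.1115],[.0177,-.036,.1115]])).round())
# cover angle from top/scene projections
for n in ["top","scene"]:
  c=cam(n)
  for a in [1.7,1.75,1.8,1.85,1.9]:
    o=lambda x,y,z:[.075+x*np.cos(a)+z*np.sin(a),y,.094-x*np.sin(a)*1+z*np.cos(a)]
    print(n,a,proj(c,U2W(q,[o(-.145,.088,.028),o(-.145,-.088,.028),o(-.123,0,.055),o(-.145,0.03,.012)])).round(1).tolist())
E
```

```text
t 8.03 tcp [0.5265 0.127  0.1649] tool delta mm [  2.6 -62.1  63.3] F [-0.  -0.5 -0.1]
rotvec [0.001 0.006 0.003]
wrist rcd_lever_tip 0.78 [240. 261.] [0.5547 0.0619 0.1043]
wrist rcd_lever_tip 0.24 [144. 338.] [ 0.6216 -0.0495  0.1232]
wrist mcb_lever_tip 0.86 [179. 255.] [0.5468 0.0092 0.1018]
wrist cover_edge 0.65 [146. 339.] [ 0.6248 -0.0497  0.1206]
wrist cover_edge 0.52 [179. 258.] [0.5482 0.0104 0.1056]
top cover_edge 0.67 [327. 158.] [0.6337 0.0239 0.2245]
scene rcd_lever_tip 0.73 [306. 194.] [0.6662 0.0724 0.1919]
scene cover_edge 0.72 [303. 192.] [0.6633 0.0618 0.1893]
scene knob_top 0.71 [287. 180.] [0.6869 0.0398 0.22  ]
[[285. 251.]
 [214. 182.]
 [235. 251.]
 [238. 273.]
 [175. 270.]]
top 1.7 [[287.8, 141.6], [361.1, 148.5], [325.5, 138.1], [311.2, 150.1]]
top 1.75 [[288.2, 139.0], [361.3, 146.0], [325.7, 136.3], [311.5, 147.4]]
top 1.8 [[288.6, 136.6], [361.5, 143.5], [325.9, 134.6], [311.9, 144.8]]
top 1.85 [[289.0, 134.3], [361.7, 141.2], [326.1, 133.0], [312.2, 142.3]]
top 1.9 [[289.4, 132.1], [361.8, 138.9], [326.3, 131.5], [312.5, 139.8]]
scene 1.7 [[318.6, 187.9], [268.7, 150.4], [283.3, 182.2], [307.0, 170.9]]
scene 1.75 [[315.8, 190.3], [266.1, 152.4], [281.1, 184.6], [304.3, 172.8]]
scene 1.8 [[313.1, 192.8], [263.6, 154.6], [279.1, 187.1], [301.5, 174.9]]
scene 1.85 [[310.4, 195.4], [261.1, 156.8], [277.1, 189.7], [298.9, 177.1]]
scene 1.9 [[307.7, 198.1], [258.7, 159.2], [275.2, 192.3], [296.2, 179.4]]
```

View pics/w4.png

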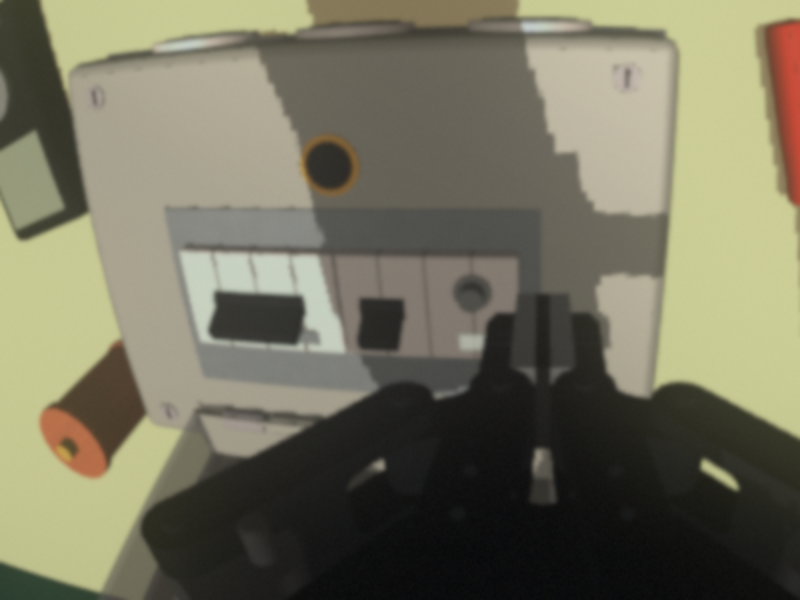

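The lever at (240,261) now leans to the hinge like the breaker, so it's on again. The cover corners in the top view match an opening of about 1.70 rad. Next I go up and over, down behind the cover on the left of its knob.

Call:
{"fn": "arm_command", "kwargs": {"moves": [-1, 0, 0, -60, 0, 0, 0, -1, -6, 0, -60, 0, 0, 0, -1, -50, -12, -25, 0, 0, 0, -1, -60, -12, 0, 0, 0, 0, -1, -60, -11, 0, 0, 0, 0, -1, 0, 0, 0, 0, 0, 0, -1, 0, 0, 0, 0, 0, 0]}}

```text
clock: 9.75
tcp_pos: [0.6951, 0.0694, 0.306]
orientation: [-0.001, 0.06, 0.998, 0.0]
wrist_force: [-1.3, 0.3, 0.5]
finger_gap: 0.0001
grip_force: 0.0
```

```bash
cat >> h.py <<'E'
def cov(a,d,z,y): return [.075-d*np.cos(a)+z*np.sin(a),y,.094+d*np.sin(a)+z*np.cos(a)]
E
python3 - <<'E'
from h import *
q=[.5417,.0445,-.1202]
delta(U2W(q,[.152,.045,.200])[0],q[2]); print(get_state()["joint_pos"].round(3))
p=np.array([.152,.045,.2])
for a in np.arange(1.6,-.01,-.1):
    n=np.array(cov(a,.105,.028,.045))+[.011,0,0]; d=(n-p)*1000; print(a.round(2),n.round(3),"row",[-d[0].round(1),d[1].round(1),-d[2].round(1)]);p=n
E
```

```text
t 9.75 tcp [0.6951 0.0694 0.306 ] tool delta mm [ -3.    1.8 106. ] F [-1.3  0.3  0.5]
rotvec [ 0.    -0.003  0.   ]
[-0.015  0.595  0.664  1.643  0.     0.105]
1.6 [0.117 0.045 0.198] row [np.float64(34.9), np.float64(0.0), np.float64(1.9)]
1.5 [0.107 0.045 0.201] row [np.float64(10.6), np.float64(0.0), np.float64(-2.6)]
1.4 [0.096 0.045 0.202] row [np.float64(10.8), np.float64(0.0), np.float64(-1.5)]
1.3 [0.085 0.045 0.203] row [np.float64(10.9), np.float64(0.0), np.float64(-0.4)]
1.2 [0.074 0.045 0.202] row [np.float64(10.8), np.float64(0.0), np.float64(0.7)]
1.1 [0.063 0.045 0.2  ] row [np.float64(10.7), np.float64(0.0), np.float64(1.7)]
1.0 [0.053 0.045 0.197] row [np.float64(10.5), np.float64(0.0), np.float64(2.8)]
0.9 [0.043 0.045 0.194] row [np.float64(10.2), np.float64(0.0), np.float64(3.8)]
0.8 [0.033 0.045 0.189] row [np.float64(9.7), np.float64(0.0), np.float64(4.8)]
0.7 [0.024 0.045 0.183] row [np.float64(9.2), np.float64(0.0), np.float64(5.8)]
0.6 [0.015 0.045 0.176] row [np.float64(8.6), np.float64(0.0), np.float64(6.7)]
0.5 [0.007 0.045 0.169] row [np.float64(7.9), np.float64(0.0), np.float64(7.5)]
0.4 [0.    0.045 0.161] row [np.float64(7.1), np.float64(0.0), np.float64(8.2)]
0.3 [-0.006  0.045  0.152] row [np.float64(6.2), np.float64(0.0), np.float64(8.9)]
0.2 [-0.011  0.045  0.142] row [np.float64(5.3), np.float64(0.0), np.float64(9.5)]
0.1 [-0.016  0.045  0.132] row [np.float64(4.3), np.float64(0.0), np.float64(10.0)]
-0.0 [-0.019  0.045  0.122] row [np.float64(3.3), np.float64(0.0), np.float64(10.3)]
```

Call:
{"fn": "arm_command", "kwargs": {"moves": [-1, -4, 2, 52, 0, 0, 0, -1, 0, 0, 52, 0, 0, 0, -1, 12, 0, 0, 0, 0, 0, -1, 12, 0, 0, 0, 0, 0, -1, 11, 0, 0, 0, 0, 0, -1, 11, 0, -2.5, 0, 0, 0, -1, 11, 0, -1.5, 0, 0, 0]}}

```text
clock: 10.62
tcp_pos: [0.6429, 0.0782, 0.2092]
orientation: [0.002, 0.06, 0.998, 0.0]
wrist_force: [3.2, 0.6, 3.0]
finger_gap: 0.0004
grip_force: 1.7
```

Call:
{"fn": "arm_command", "kwargs": {"moves": [-1, 11, 0, 0, 0, 0, 0, -1, 11, 0, 1, 0, 0, 0, -1, 10.5, 0, 2, 0, 0, 0, -1, 10.5, 0, 3, 0, 0, 0, -1, 10, 0, 4, 0, 0, 0, -1, 10, 0, 5, 0, 0, 0, -1, 9, 0, 6, 0, 0, 0]}}

```text
clock: 11.5
tcp_pos: [0.5705, 0.0865, 0.1856]
orientation: [-0.0, 0.06, 0.998, 0.0]
wrist_force: [-0.0, 1.1, 3.1]
finger_gap: 0.0
grip_force: 0.9
```

```bash
python3 - <<'E'
from h import *
q=[.5417,.0445,-.1202]
delta(U2W(q,cov(.7,.105,.028,.045))[0]+np.array([.011,0,0]),q[2])
c=cam("scene");cv2.imwrite("pics/s5.png",cv2.resize(c["p"][90:290,200:450],None,fx=3,fy=3))
E
```

```text
t 11.5 tcp [0.5705 0.0865 0.1856] tool delta mm [-0.1  1.2  2.6] F [-0.   1.1  3.1]
rotvec [-0.    -0.001  0.   ]
```

View pics/s5.png

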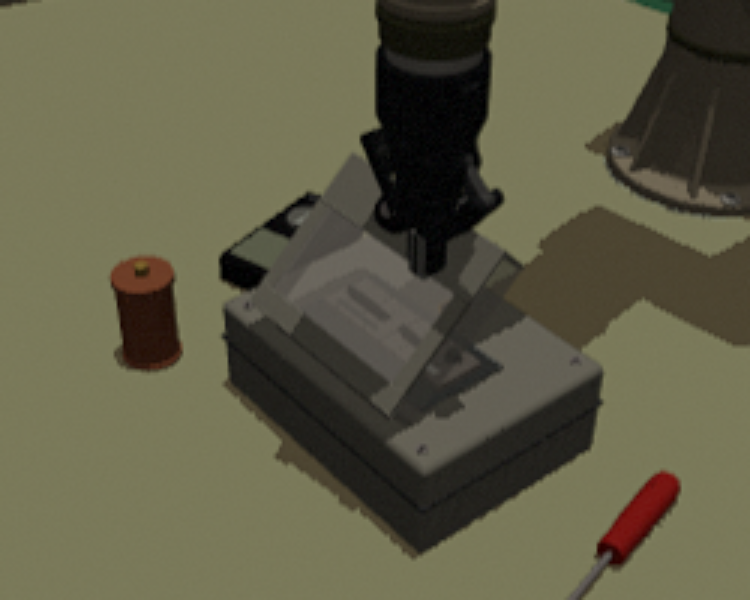

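The scene crop shows the cover half shut with the fingertip on its outer face at (425,270). It's working, so I'll continue along the arc.

Call:
{"fn": "arm_command", "kwargs": {"moves": [-1, 8.5, 0, 8, 0, 0, 0, -1, 8, 0, 8, 0, 0, 0, -1, 7, 0, 8, 0, 0, 0, -1, 6, 0, 9, 0, 0, 0, -1, 5, 0, 9.5, 0, 0, 0, -1, 4, 0, 10, 0, 0, 0, -1, 3, 0, 10, 0, 0, 0, -1, 0, 0, 2, 0, 0, 0]}}

```text
clock: 12.55
tcp_pos: [0.5297, 0.0914, 0.1217]
orientation: [-0.0, 0.06, 0.998, 0.0]
wrist_force: [-5.0, 0.5, 14.5]
finger_gap: -0.0001
grip_force: 7.3
```

Call:
{"fn": "arm_command", "kwargs": {"moves": [-1, 0, 0, 1, 0, 0, 0, -1, 0, 0, 0, 0, 0, 0]}}

```text
clock: 12.8
tcp_pos: [0.5298, 0.0914, 0.1217]
orientation: [-0.0, 0.06, 0.998, 0.0]
wrist_force: [-4.5, 0.0, 10.7]
finger_gap: 0.0
grip_force: 5.2
```

Call:
{"fn": "arm_command", "kwargs": {"moves": [-1, 0, 0, -40, 0, 0, 0, -1, 0, 0, -40, 0, 0, 0, -1, 10, 0, 0, 0, 0, 0, -1, 0, 0, 0, 0, 0, 0]}}

```text
clock: 13.3
tcp_pos: [0.5196, 0.0926, 0.2002]
orientation: [-0.0, 0.06, 0.998, 0.0]
wrist_force: [0.4, 0.3, -0.1]
finger_gap: -0.0
grip_force: 0.0
```

```bash
python3 - <<'E'
from h import *
q=[.5417,.0445,-.1202]
delta(U2W(q,[-.048,0,.149])[0],q[2])
w=cam("wrist");cv2.imwrite("pics/w6.png",w["p"][50:350,50:450])
for l in ["knob_top","cover_edge"]:
    for r in recognise("wrist",l)[:2]:
        u,v=r["point"];P=pt(w,u,v,.149)
        print(l,round(r["confidence"],2),np.round([u,v]),pt(w,u,v).round(4),P.round(4))
print(proj(w,U2W(q,[[-.048,0,.149],[-.07,0,.122]])).round())
E
```

```text
t 13.3 tcp [0.5196 0.0926 0.2002] tool delta mm [ 20.3 -45.1  51.2] F [ 0.4  0.3 -0.1]
rotvec [-0.    -0.001  0.001]
knob_top 0.68 [260. 190.] [0.4909 0.0559 0.1495] [0.491  0.0558 0.149 ]
cover_edge 0.75 [258. 218.] [0.5204 0.0436 0.1206] [0.5101 0.0511 0.149 ]
[[252. 195.]
 [259. 156.]]
```

View pics/w6.png

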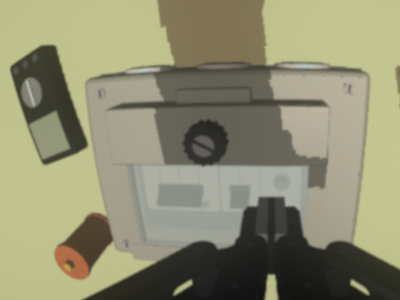

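The cover is shut, with the knob at full-frame (254,195). That agrees with the predicted (252,195). I'll move above it and pre-turn the wrist anticlockwise.

Call:
{"fn": "arm_command", "kwargs": {"moves": [-0.5, 21, -43.5, 0, 0, 0, 0, 0, 0, 0, 0, 0, 0, -0.18, 0, 0, 0, 0, 0, 0, -0.18, 0, 0, 0, 0, 0, 0, -0.18, 0, 0, 0, 0, 0, 0, -0.18, 0, 0, 0, 0, 0, 0, -0.18, 0, 0, 0, 0, 0, 0, -0.18, 0, 0, 0, 0, 0, 0, -0.18]}}

```text
clock: 14.45
tcp_pos: [0.494, 0.0518, 0.1997]
orientation: [-0.001, -0.542, 0.84, 0.001]
wrist_force: [-0.3, 0.1, -0.4]
finger_gap: 0.0429
grip_force: 0.0
```

Call:
{"fn": "arm_command", "kwargs": {"moves": [0, 0, 0, 0, 0, 0, -0.18, 0, 0, 0, 0, 0, 0, -0.18, 0, 0, 0, 0, 0, 0, 0, 0, 0, 0, 0, 0, 0, 0]}}

```text
clock: 14.95
tcp_pos: [0.4942, 0.0518, 0.2002]
orientation: [-0.0, -0.681, 0.733, 0.0]
wrist_force: [-0.9, -0.3, -0.2]
finger_gap: 0.0429
grip_force: 0.0
```

```bash
python3 - <<'E'
from h import *
q=[.5417,.0445,-.1202]
delta(U2W(q,[-.049,.0015,.135])[0]); s=get_state();print(s["joint_pos"].round(3),s["finger_gap"])
w=cam("wrist");cv2.imwrite("pics/w7.png",w["p"][100:400,120:520])
for r in recognise("wrist","knob_top")[:2]:
    u,v=r["point"];print(round(r["confidence"],2),np.round([u,v]),pt(w,u,v).round(4),pt(w,u,v,.149).round(4))
print(proj(w,U2W(q,[-.049,.0015,.149])).round())
E
```

```text
t 14.95 tcp [0.4942 0.0518 0.2002] tool delta mm [ 0.1  0.9 65.2] F [-0.9 -0.3 -0.2]
[-0.057  0.176 -0.211  1.185  0.    -1.554] 0.04293169189732161
0.95 [324. 218.] [0.4926 0.0473 0.149 ] [0.4926 0.0473 0.149 ]
[[323. 224.]]
```

View pics/w7.png

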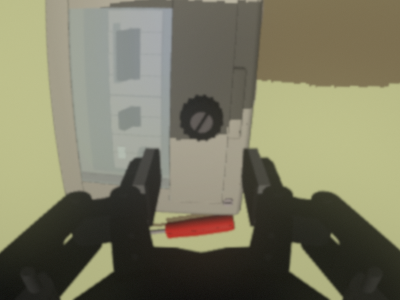

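The knob sits centred between the open fingers at full-frame (321,218), slightly towards the camera. I'll go down and grip it.

Call:
{"fn": "arm_command", "kwargs": {"moves": [0, 1, 0, 35, 0, 0, 0, 0, 0, 0, 20, 0, 0, 0, 0, 0, 0, 10, 0, 0, 0, 0, 0, 0, 0, 0, 0, 0, -0.6, 0, 0, 0, 0, 0, 0, -1, 0, 0, 0, 0, 0, 0, -1, 0, 0, 0, 0, 0, 0, -1, 0, 0, 0, 0, 0, 0], "newtons": 50}}

```text
clock: 16.05
tcp_pos: [0.4942, 0.0509, 0.1361]
orientation: [0.0, -0.682, 0.732, -0.0]
wrist_force: [-3.0, -0.2, 1.2]
finger_gap: 0.0257
grip_force: 49.0
```

Call:
{"fn": "arm_command", "kwargs": {"moves": [-1, 0, 0, 2, 0, 0, 0, -1, 0, 0, 2, 0, 0, 0, -1, 0, 0, 2, 0, 0, 0, -1, 0, 0, 1.5, 0, 0, 0, -1, 0, 0, 0, 0, 0, 0, -1, 0, 0, 0, 0, 0, 0]}}

```text
clock: 16.8
tcp_pos: [0.4942, 0.0509, 0.1291]
orientation: [0.0, -0.682, 0.732, -0.0]
wrist_force: [-5.5, 0.6, 8.6]
finger_gap: 0.026
grip_force: 51.1
```

Call:
{"fn": "arm_command", "kwargs": {"moves": [-1, 0, 0, 0, 0, 0, 0.15, -1, 0, 0, 0, 0, 0, 0.15, -1, 0, 0, 0, 0, 0, 0.15, -1, 0, 0, 0, 0, 0, 0.15, -1, 0, 0, 0, 0, 0, 0.15, -1, 0, 0, 0, 0, 0, 0.15, -1, 0, 0, 0, 0, 0, 0.15, -1, 0, 0, 0, 0, 0, 0]}}

```text
clock: 17.8
tcp_pos: [0.4949, 0.0504, 0.1292]
orientation: [0.001, -0.222, 0.975, -0.001]
wrist_force: [-3.6, -1.2, 7.6]
finger_gap: 0.0257
grip_force: 50.9
```

```bash
python3 -c "
from h import *
s=get_state();print(s['ft_torque'].round(3),s['wrist_force'].round(1),s['tcp_pos'].round(4),s['joint_pos'][5])"
```

```text
[-0.339  0.739 -0.049] [-3.6 -1.2  7.6] [0.4949 0.0504 0.1292] -0.508089511191415
```

Call:
{"fn": "arm_command", "kwargs": {"moves": [-1, 0, 0, 0, 0, 0, 0.15, -1, 0, 0, 0, 0, 0, 0.15, -1, 0, 0, 0, 0, 0, 0.15, -1, 0, 0, 0, 0, 0, 0.15, -1, 0, 0, 0, 0, 0, 0.15, -1, 0, 0, 0, 0, 0, 0]}}

```text
clock: 18.55
tcp_pos: [0.4948, 0.0498, 0.1292]
orientation: [0.001, 0.15, 0.989, -0.001]
wrist_force: [-4.7, -2.4, 8.4]
finger_gap: 0.0258
grip_force: 50.9
```

```bash
python3 -c "
from h import *
s=get_state();print(s['ft_torque'].round(3),s['wrist_force'].round(1),s['tcp_pos'].round(4),s['joint_pos'][5])"
```

```text
[-0.773  0.788 -0.068] [-4.7 -2.4  8.4] [0.4948 0.0498 0.1292] 0.2418576649751753
```

Call:
{"fn": "arm_command", "kwargs": {"moves": [-1, 0, 0, 0, 0, 0, 0.15, -1, 0, 0, 0, 0, 0, 0.15, -1, 0, 0, 0, 0, 0, 0.15, -1, 0, 0, 0, 0, 0, 0]}}

```text
clock: 19.05
tcp_pos: [0.4946, 0.0495, 0.1292]
orientation: [0.001, 0.367, 0.93, -0.001]
wrist_force: [-3.7, -4.2, 7.0]
finger_gap: 0.0256
grip_force: 50.9
```

```bash
python3 -c "
from h import *
s=get_state();print(s['ft_torque'].round(3),s['wrist_force'].round(1),s['tcp_pos'].round(4),s['joint_pos'][5])"
```

```text
[-1.003  1.051 -0.075] [-3.7 -4.2  7. ] [0.4946 0.0495 0.1292] 0.691845419773299
```

Call:
{"fn": "arm_command", "kwargs": {"moves": [-1, 0, 0, 0, 0, 0, 0.12, -1, 0, 0, 0, 0, 0, 0.12, -1, 0, 0, 0, 0, 0, 0.12, -1, 0, 0, 0, 0, 0, 0]}}

```text
clock: 19.55
tcp_pos: [0.4944, 0.0494, 0.1291]
orientation: [0.001, 0.528, 0.849, -0.001]
wrist_force: [-4.9, -4.7, 8.8]
finger_gap: 0.0253
grip_force: 51.0
```

```bash
python3 -c "
from h import *
s=get_state();print(s['ft_torque'].round(3),s['wrist_force'].round(1),s['tcp_pos'].round(4),s['joint_pos'][5])"
```

```text
[-1.132  1.273 -0.03 ] [-4.9 -4.7  8.8] [0.4944 0.0494 0.1291] 1.0515830582991064
```

Call:
{"fn": "arm_command", "kwargs": {"moves": [-1, 0, 0, 0, 0, 0, 0.12, -1, 0, 0, 0, 0, 0, 0.12, -1, 0, 0, 0, 0, 0, 0.12, -1, 0, 0, 0, 0, 0, 0]}}

```text
clock: 20.05
tcp_pos: [0.4941, 0.0494, 0.1291]
orientation: [0.001, 0.671, 0.741, -0.001]
wrist_force: [-5.6, -5.0, 9.0]
finger_gap: 0.0257
grip_force: 51.0
```

```bash
python3 -c "
from h import *
s=get_state();print(s['ft_torque'].round(3),s['wrist_force'].round(1),s['tcp_pos'].round(4),s['joint_pos'][5])"
```

```text
[-1.099  1.412 -0.059] [-5.6 -5.   9. ] [0.4941 0.0494 0.1291] 1.4116109899681182
```

Call:
{"fn": "arm_command", "kwargs": {"moves": [-1, 0, 0, 0, 0, 0, 0.12, -1, 0, 0, 0, 0, 0, 0.12, -1, 0, 0, 0, 0, 0, 0]}}

```text
clock: 20.42
tcp_pos: [0.4941, 0.0492, 0.1289]
orientation: [0.001, 0.755, 0.655, -0.001]
wrist_force: [-5.0, -6.3, 6.2]
finger_gap: 0.0253
grip_force: 51.7
```

```bash
python3 -c "
from h import *
s=get_state();print(s['ft_torque'].round(3),s['wrist_force'].round(1),s['tcp_pos'].round(4),s['joint_pos'][5],s['tau'].round(2))
w=cam('wrist');cv2.imwrite('pics/w8.png',cv2.resize(w['p'][170:330,220:420],None,fx=3,fy=3))"
```

```text
[-1.198  0.961 -0.038] [-5.  -6.3  6.2] [0.4941 0.0492 0.1289] 1.6516227495630802 [  2.61 -37.1   27.77  -2.14   1.81   0.26]
```

View pics/w8.png

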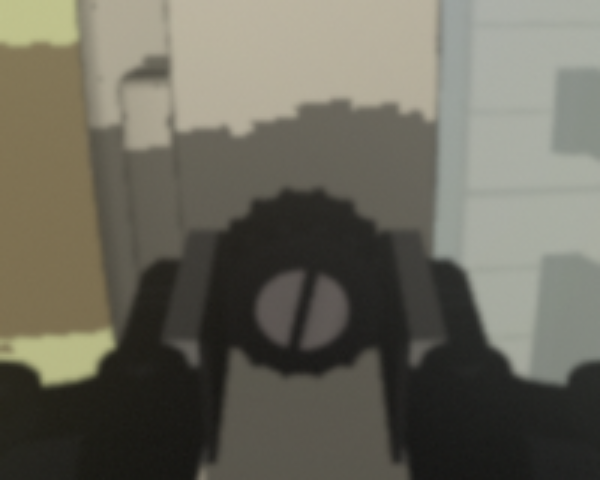

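The grip crop shows the knob held between the pads, its cap slot running from (290,345) to (315,270). Relative to the gripper it has slipped only about 20° in 3.2 rad. No stop torque has shown yet, so I'll turn further while tracking the slot and the torque.

```bash
cat >> h.py <<'E'
def slot(p):
    g=cv2.cvtColor(p[258:290,303:338],cv2.COLOR_BGR2GRAY); m=np.uint8(g>(int(g.max())+int(g.min()))//2)
    k=cv2.findContours(m,0,2)[0]; h=cv2.convexHull(np.vstack([c for c in k if len(c)>3]))
    f=np.zeros_like(m);cv2.fillConvexPoly(f,cv2.erode(f,None) if 0 else h,1);f=cv2.erode(f,np.ones((3,3)))
    w=f*(g.max()-g.astype(float)); w=np.where(w>.35*w.max(),w,0); y,x=np.nonzero(w);v=np.cov(np.c_[x,-y].T,aweights=w[y,x]);e=np.linalg.eigh(v)
    return np.degrees(np.arctan2(e[1][1,1],e[1][0,1]))%180,e[0].round(1),h.ptp(0) if hasattr(h,'ptp') else np.ptp(h,0)
def rep():
    s=get_state();w=cam("wrist");print("t",s["clock"].round(2) if hasattr(s["clock"],"round") else s["clock"],s['ft_torque'].round(3),s['wrist_force'].round(1),s['tcp_pos'].round(4),"j6",s['joint_pos'][5].round(3),"tau6",s['tau'][5].round(2),"slot",slot(w["p"]))
E
python3 -c "
from h import *
rep()"
```

```text
t 20.475 [-1.219  0.979 -0.016] [-5.8 -6.3  6.2] [0.4941 0.0492 0.1289] j6 1.651 tau6 0.03 slot (np.float64(76.31485256042463), array([ 1.9, 45.4]), array([[30, 25]], dtype=int32))
```

Call:
{"fn": "arm_command", "kwargs": {"moves": [-1, 0, 0, 0, 0, 0, 0.12, -1, 0, 0, 0, 0, 0, 0.12, -1, 0, 0, 0, 0, 0, 0]}}

```text
clock: 20.9
tcp_pos: [0.4945, 0.051, 0.129]
orientation: [0.0, 0.828, 0.561, 0.0]
wrist_force: [-4.4, -0.3, 7.6]
finger_gap: 0.0255
grip_force: 51.2
```

```bash
python3 -c "
from h import *
rep()"
```

```text
t 20.9 [0.166 0.841 0.012] [-4.4 -0.3  7.6] [0.4945 0.051  0.129 ] j6 1.892 tau6 0.24 slot (np.float64(86.7482894231177), array([ 1.9, 47.3]), array([[29, 25]], dtype=int32))
```

Call:
{"fn": "arm_command", "kwargs": {"moves": [-1, 0, 0, 0, 0, 0, 0.15, -1, 0, 0, 0, 0, 0, 0.15, -1, 0, 0, 0, 0, 0, 0], "newtons": 80}}

```text
clock: 21.32
tcp_pos: [0.494, 0.0502, 0.1289]
orientation: [0.001, 0.903, 0.431, -0.0]
wrist_force: [-5.1, -2.3, 7.6]
finger_gap: 0.0246
grip_force: 80.2
```

```bash
python3 -c "
from h import *
rep()"
```

```text
t 21.325 [-0.495  1.138 -0.043] [-5.1 -2.3  7.6] [0.494  0.0502 0.1289] j6 2.192 tau6 0.33 slot (np.float64(130.44841890379007), array([ 1.8, 49.4]), array([[30, 25]], dtype=int32))
```

Call:
{"fn": "arm_command", "kwargs": {"moves": [0, 0, 0, 0, 0, 0, 0, 0, 0, 0, 0, 0, 0, 0, 0, 0, 0, -30, 0, 0, 0, 0, 0, 0, -35, 0, 0, 0, 0, 0, 0, 0, 0, 0, 0]}}

```text
clock: 22.0
tcp_pos: [0.4967, 0.0508, 0.1959]
orientation: [0.001, 0.902, 0.431, 0.003]
wrist_force: [-0.2, 0.3, -0.4]
finger_gap: 0.043
grip_force: 0.0
```

```bash
python3 - <<'E'
from h import *
w=cam("wrist"); q=[.5417,.0445,-.1202]
for r in recognise("wrist","knob_top")[:1]:
    u,v=map(lambda t:int(round(t)),r["point"]);print(r["confidence"],u,v)
    for dv in range(-24,25,6): print([ (pt(w,u+du,v+dv)[2]*1000).round(1) for du in range(-24,25,6)])
    print(pt(w,u,v))
    g=cv2.cvtColor(w["p"],cv2.COLOR_BGR2GRAY)[v-14:v+15,u-14:u+15]
    print("\n".join("".join(" .:-=+*#%@"[min(9,int(a)*10//(int(g.max())+1))] for a in r) for r in g))
print(w["R"].round(2).tolist(), get_state()["joint_pos"][5])
E
```

```text
0.67 319 223
[np.float64(122.0), np.float64(122.5), np.float64(122.6), np.float64(121.9), np.float64(120.9), np.float64(119.7), np.float64(121.5), np.float64(122.7), np.float64(123.4)]
[np.float64(120.3), np.float64(122.6), np.float64(134.6), np.float64(140.6), np.float64(137.6), np.float64(133.6), np.float64(121.3), np.float64(121.8), np.float64(121.2)]
[np.float64(122.1), np.float64(135.8), np.float64(142.0), np.float64(141.7), np.float64(142.8), np.float64(142.2), np.float64(140.8), np.float64(121.2), np.float64(121.5)]
[np.float64(121.9), np.float64(140.9), np.float64(142.1), np.float64(141.7), np.float64(142.2), np.float64(143.8), np.float64(142.8), np.float64(134.4), np.float64(121.8)]
[np.float64(122.4), np.float64(142.5), np.float64(142.7), np.float64(143.9), np.float64(141.7), np.float64(143.0), np.float64(142.7), np.float64(140.8), np.float64(121.6)]
[np.float64(122.0), np.float64(142.0), np.float64(141.6), np.float64(143.5), np.float64(143.2), np.float64(143.5), np.float64(143.4), np.float64(142.7), np.float64(120.7)]
[np.float64(109.6), np.float64(140.8), np.float64(142.9
[... 748 characters left out ...]
#####*++=========
========+#%%%@@@%%#*++=======
=====+=++#%@@@@@@@%#*++======
===++*+++*#%@@@@@@@%%#++=====
===+*##*++*%@@@@@@@@%%*+=====
==+*#%%#+++#%@@@@@@@@%#*+====
==+#%@%#*+++#%@@@@@@@@%*+====
=+*#%@@%#*++*#%@@@@@@@%#*+===
=+*%@@@@%#*++*%@@@@@@@@%*+===
=+*%@@@@@%#*++#%@@@@@@@%*+===
=+*%@@@@@%%*+++#%@@@@@@%*+===
=+*%@@@@@@%#*++*#%@@@@@%*+===
=+*%@@@@@@@%#*++*#@@@@@%*====
==+#%@@@@@@@%#+++#%@@@@#+====
==+#%@@@@@@@@%#+++#%@@%#+====
===*#%@@@@@@@@%*++*#%%#*+====
===+*%%@@@@@@@%#*++*##*+=====
====+*#%@@@@@@@%#+=++*+======
=====+*#%%@@@@@%#*+==========
======++*#%%%%%%#*+==========
========++*******+=========++
[[0.78, -0.6, -0.19], [-0.63, -0.74, -0.24], [0.0, 0.31, -0.95]] 2.190591026461653
```

The knob top stays at z ≈ 0.1425 after release, so it's caught. Slot tracking says it turned about 2.8 rad, then crept back about 0.4 rad while slipping under the pads. I'll rewind the wrist, recentre, regrip and tighten it again.

Call:
{"fn": "arm_command", "kwargs": {"moves": [0, -2.5, -2, 0, 0, 0, 0, 0, 0, 0, 0, 0, 0, -0.18, 0, 0, 0, 0, 0, 0, -0.18, 0, 0, 0, 0, 0, 0, -0.18, 0, 0, 0, 0, 0, 0, -0.18, 0, 0, 0, 0, 0, 0, -0.18, 0, 0, 0, 0, 0, 0, -0.18, 0, 0, 0, 0, 0, 0, -0.18]}}

```text
clock: 23.1
tcp_pos: [0.4902, 0.0502, 0.1921]
orientation: [-0.001, 0.472, 0.881, -0.0]
wrist_force: [-0.4, 0.4, -0.6]
finger_gap: 0.0429
grip_force: 0.0
```

Call:
{"fn": "arm_command", "kwargs": {"moves": [0, 0, 0, 35, 0, 0, -0.18, 0, 0, 0, 32, 0, 0, 0, 0, 0, 0, 0, 0, 0, 0, -0.6, 0, 0, 0, 0, 0, 0, -1, 0, 0, 0, 0, 0, 0, -1, 0, 0, 0, 0, 0, 0, -1, 0, 0, 0, 0, 0, 0]}}

```text
clock: 23.98
tcp_pos: [0.492, 0.0516, 0.1273]
orientation: [0.0, 0.393, 0.919, 0.002]
wrist_force: [2.7, 4.9, -6.1]
finger_gap: 0.0249
grip_force: 79.3
```

```bash
python3 -c "
from h import *
rep()"
```

```text
t 23.975 [ 0.997 -0.348  0.079] [ 2.7  4.9 -6.1] [0.492  0.0516 0.1273] j6 0.749 tau6 0.04 slot (np.float64(32.0594926019609), array([ 3.8, 51.5]), array([[30, 19]], dtype=int32))
```

Call:
{"fn": "arm_command", "kwargs": {"moves": [-1, 0, 2.5, 2, 0, 0, 0, -1, 0, 0, 0, 0, 0, 0.1, -1, 0, 0, 0, 0, 0, 0.1, -1, 0, 0, 0, 0, 0, 0]}}

```text
clock: 24.52
tcp_pos: [0.4926, 0.0521, 0.1258]
orientation: [-0.0, 0.484, 0.875, 0.0]
wrist_force: [-3.7, 0.8, 7.5]
finger_gap: 0.0247
grip_force: 80.9
```

```bash
python3 -c "
from h import *
rep()"
```

```text
t 24.525 [ 0.153  1.146 -0.037] [-3.7  0.8  7.5] [0.4926 0.0521 0.1258] j6 0.954 tau6 0.19 slot (np.float64(35.191890776319894), array([ 1.7, 50.6]), array([[30, 19]], dtype=int32))
```

Call:
{"fn": "arm_command", "kwargs": {"moves": [-1, 0, 0, 0, 0, 0, 0.1, -1, 0, 0, 0, 0, 0, 0, -1, 0, 0, 0, 0, 0, 0]}}

```text
clock: 24.95
tcp_pos: [0.4928, 0.0522, 0.1259]
orientation: [0.0, 0.527, 0.85, 0.0]
wrist_force: [-4.0, 1.7, 5.9]
finger_gap: 0.0253
grip_force: 80.9
```

```bash
python3 -c "
from h import *
rep()"
```

```text
t 24.95 [ 0.344  1.021 -0.082] [-4.   1.7  5.9] [0.4928 0.0522 0.1259] j6 1.053 tau6 -0.05 slot (np.float64(36.22158383496196), array([ 1.7, 42.2]), array([[30, 19]], dtype=int32))
```

Call:
{"fn": "arm_command", "kwargs": {"moves": [-1, 0, 0, 0, 0, 0, 0.1, -1, 0, 0, 0, 0, 0, 0.05, -1, 0, 0, 0, 0, 0, 0]}}

```text
clock: 25.38
tcp_pos: [0.4931, 0.0524, 0.126]
orientation: [0.0, 0.588, 0.809, 0.001]
wrist_force: [-3.7, 1.4, 6.6]
finger_gap: 0.0252
grip_force: 81.0
```

```bash
python3 -c "
from h import *
rep()"
```

```text
t 25.375 [0.3   0.923 0.939] [-3.7  1.4  6.6] [0.4931 0.0524 0.126 ] j6 1.201 tau6 1.11 slot (np.float64(37.8395449686316), array([ 1.7, 47. ]), array([[30, 19]], dtype=int32))
```

Call:
{"fn": "arm_command", "kwargs": {"moves": [-1, 0, 0, 0, 0, 0, 0.1, -1, 0, 0, 0, 0, 0, 0.05, -1, 0, 0, 0, 0, 0, 0]}}

```text
clock: 25.8
tcp_pos: [0.4939, 0.0536, 0.1262]
orientation: [-0.0, 0.648, 0.762, 0.002]
wrist_force: [-3.4, 6.0, 5.4]
finger_gap: 0.0248
grip_force: 83.3
```

```bash
python3 -c "
from h import *
rep()"
```

```text
t 25.8 [ 1.528 -0.028 -0.121] [-3.4  6.   5.4] [0.4939 0.0536 0.1262] j6 1.353 tau6 0.06 slot (np.float64(69.86808964840466), array([ 1.9, 25.3]), array([[30, 17]], dtype=int32))
```

Torque jumped to 0.94 N·m at j6 = 1.20, which is the stop. The next turn cogged the pads back by about 0.4 rad. I'll tighten again in small steps and stop as soon as the torque rises.

Call:
{"fn": "arm_command", "kwargs": {"moves": [-1, 0, 0, 0, 0, 0, 0.1, -1, 0, 0, 0, 0, 0, 0.1, -1, 0, 0, 0, 0, 0, 0.1, -1, 0, 0, 0, 0, 0, 0]}}

```text
clock: 26.35
tcp_pos: [0.495, 0.0535, 0.1264]
orientation: [0.0, 0.754, 0.656, 0.003]
wrist_force: [-1.7, 6.8, 3.0]
finger_gap: 0.0248
grip_force: 83.2
```

```bash
python3 -c "
from h import *
rep()"
```

```text
t 26.35 [ 1.327 -0.55  -0.034] [-1.7  6.8  3. ] [0.495  0.0535 0.1264] j6 1.654 tau6 0.2 slot (np.float64(70.1596398260039), array([ 1.9, 25.2]), array([[30, 17]], dtype=int32))
```

Call:
{"fn": "arm_command", "kwargs": {"moves": [-1, 0, 0, 0, 0, 0, 0.04, -1, 0, 0, 0, 0, 0, 0]}}

```text
clock: 26.65
tcp_pos: [0.4951, 0.0534, 0.1264]
orientation: [0.0, 0.767, 0.641, 0.003]
wrist_force: [-0.4, 6.2, 2.7]
finger_gap: 0.025
grip_force: 83.1
```

```bash
python3 -c "
from h import *
rep()"
```

```text
t 26.65 [ 1.226 -0.613  0.062] [-0.4  6.2  2.7] [0.4951 0.0534 0.1264] j6 1.693 tau6 0.14 slot (np.float64(70.26244998549939), array([ 2. , 25.3]), array([[30, 17]], dtype=int32))
```

Call:
{"fn": "arm_command", "kwargs": {"moves": [-1, 0, 0, 0, 0, 0, 0.04, -1, 0, 0, 0, 0, 0, 0]}}

```text
clock: 26.95
tcp_pos: [0.4952, 0.0534, 0.1265]
orientation: [0.001, 0.779, 0.626, 0.003]
wrist_force: [-0.0, 5.7, 2.3]
finger_gap: 0.0247
grip_force: 83.1
```

```bash
python3 -c "
from h import *
rep()"
```

```text
t 26.95 [ 1.186 -0.625  0.618] [-0.   5.7  2.3] [0.4952 0.0534 0.1265] j6 1.732 tau6 0.69 slot (np.float64(72.25100320065141), array([ 1.9, 24.1]), array([[30, 17]], dtype=int32))
```

Call:
{"fn": "arm_command", "kwargs": {"moves": [-1, 0, 0, 0, 0, 0, 0.04, -1, 0, 0, 0, 0, 0, 0]}}

```text
clock: 27.25
tcp_pos: [0.4948, 0.0542, 0.1266]
orientation: [-0.001, 0.792, 0.611, 0.003]
wrist_force: [0.3, 9.1, 5.7]
finger_gap: 0.0248
grip_force: 79.9
```

```bash
python3 -c "
from h import *
rep()"
```

```text
t 27.25 [1.832 0.454 0.186] [0.3 9.1 5.7] [0.4948 0.0542 0.1266] j6 1.773 tau6 0.26 slot (np.float64(76.03009778458993), array([ 1.9, 23.8]), array([[29, 17]], dtype=int32))
```

Call:
{"fn": "arm_command", "kwargs": {"moves": [-1, 0, 0, 0, 0, 0, 0.02, -1, 0, 0, 0, 0, 0, 0]}}

```text
clock: 27.55
tcp_pos: [0.4949, 0.0542, 0.1267]
orientation: [-0.001, 0.798, 0.603, 0.003]
wrist_force: [-0.0, 8.7, 6.6]
finger_gap: 0.025
grip_force: 79.9
```

```bash
python3 -c "
from h import *
rep()"
```

```text
t 27.55 [1.856 0.44  0.463] [-0.   8.7  6.6] [0.4949 0.0542 0.1267] j6 1.792 tau6 0.51 slot (np.float64(76.28918008617238), array([ 1.8, 24.1]), array([[29, 17]], dtype=int32))
```

Torque is up again (0.46 N·m), so the knob is tight at its stop. Releasing.

Call:
{"fn": "arm_command", "kwargs": {"moves": [0, 0, 0, 0, 0, 0, 0, 0, 0, 0, 0, 0, 0, 0, 0, 0, 0, -30, 0, 0, 0, 0, 0, 0, -38, 0, 0, 0, 0, 0, 0, 0, 0, 0, 0]}}

```text
clock: 28.22
tcp_pos: [0.4951, 0.0514, 0.1953]
orientation: [0.002, 0.799, 0.602, 0.002]
wrist_force: [-0.1, -0.1, 0.0]
finger_gap: 0.0426
grip_force: 0.0
```

```bash
cat > k.py <<'E'
from h import *
w=cam("wrist")
r=recognise("wrist","knob_top")[0];u,v=map(lambda t:int(round(t)),r["point"]);print(r["confidence"],u,v,get_state()["joint_pos"][5],get_state()["joint_pos"][0])
print("z",np.median([pt(w,u+a,v+b)[2] for a in range(-8,9,4) for b in range(-8,9,4)]))
g=cv2.cvtColor(w["p"],cv2.COLOR_BGR2GRAY)[v-14:v+15,u-14:u+15]
print("\n".join("".join(" .:-=+*#%@"[min(9,int(a)*10//(int(g.max())+1))] for a in r) for r in g))
E
python3 k.py
```

```text
Traceback (most recent call last):
  File "k.py", line 3, in <module>
    r=recognise("wrist","knob_top")[0];u,v=map(lambda t:int(round(t)),r["point"]);print(r["confidence"],u,v,get_state()["joint_pos"][5],get_state()["joint_pos"][0])
      ~~~~~~~~~~~~~~~~~~~~~~~~~~~~~^^^
IndexError: list index out of range
```

```bash
sed -i 's/^r=recognise.*/u,v=map(int,proj(w,np.array([.4945,.0515,.1425])).round()-[0,3]);print(u,v,get_state()["joint_pos"][5])/' k.py; python3 k.py
```

```text
322 223 1.7926042910501538
z 0.14312971685655274
=============================
=============================
=============================
=============================
=============================
=============================
=============================
===========++++==============
========+++**#*+=+++++=======
=======++*##%%#+=+*#**+======
======+*#%%@@%#+++#%%#*+=====
=====+*#%@@@@%#++*%@@%#*+====
====+*#%@@@@@%#++*%@@@%#*+===
====+#%@@@@@@%*++*%@@@@%#+===
===+*%@@@@@@@#*++#%@@@@@%*+==
===+#%@@@@@@%#*++#%@@@@@%#+==
===+#%@@@@@@%#+++#@@@@@@@#+==
===*%@@@@@@@%#+=*%@@@@@@@#*==
===*%@@@@@@@%#++*%@@@@@@@#*+=
===*%@@@@@@@%*++*%@@@@@@@#*==
===*#%@@@@@%%*++#%@@@@@@%#+==
===+#%@@@@@%#+++#%@@@@@@%#+==
===+*%@@@@@%#++*#%@@@@@@%*+==
====+#%@@@@%#++*%@@@@@@%#+===
====+*%@@@@%*++*%@@@@@%%*+===
=====+#%%@@%*++#%@@@@@%*+====
=-====+#%%%#*++#%@@@%%*+=====
=-=-===+*###+=+#%%%%#*+======
==-======+++==+*###*++=======
```

The knob stays in (top z 0.143). The slot suggests it may have eased back about 0.05 rad on release because the grip was off-centre. I'll regrip centred and re-tighten gently.

Call:
{"fn": "arm_command", "kwargs": {"moves": [0, -2, -1.5, 0, 0, 0, 0, 0, 0, 0, 0, 0, 0, -0.18, 0, 0, 0, 0, 0, 0, -0.18, 0, 0, 0, 35, 0, 0, 0, 0, 0, 0, 31, 0, 0, 0, 0, 0, 0, 0, 0, 0, 0, -0.6, 0, 0, 0, 0, 0, 0, -1, 0, 0, 0, 0, 0, 0], "newtons": 60}}

```text
clock: 29.38
tcp_pos: [0.4936, 0.0505, 0.1278]
orientation: [0.002, 0.678, 0.735, 0.002]
wrist_force: [5.7, 2.1, -5.8]
finger_gap: 0.0255
grip_force: 59.9
```

Call:
{"fn": "arm_command", "kwargs": {"moves": [-1, 0, 0, 0, 0, 0, 0, -1, 0, 0, 0, 0, 0, 0]}}

```text
clock: 29.62
tcp_pos: [0.4936, 0.0506, 0.1281]
orientation: [0.002, 0.678, 0.735, 0.002]
wrist_force: [4.7, 2.9, -3.0]
finger_gap: 0.0258
grip_force: 60.4
```

```bash
python3 -c "
from h import *
rep()"
```

```text
t 29.625 [ 0.265 -0.634 -0.003] [ 4.7  2.9 -3. ] [0.4936 0.0506 0.1281] j6 1.429 tau6 0.0 slot (np.float64(51.967329633909095), array([ 6., 49.]), array([[31, 23]], dtype=int32))
```

Call:
{"fn": "arm_command", "kwargs": {"moves": [-1, 0, 0, 0, 0, 0, 0.05, -1, 0, 0, 0, 0, 0, 0]}}

```text
clock: 29.92
tcp_pos: [0.4937, 0.0506, 0.1281]
orientation: [0.002, 0.696, 0.718, 0.002]
wrist_force: [5.9, 1.9, -1.5]
finger_gap: 0.0257
grip_force: 60.9
```

```bash
python3 -c "
from h import *
rep()"
```

```text
t 29.925 [ 0.141 -0.768  0.449] [ 5.9  1.9 -1.5] [0.4937 0.0506 0.1281] j6 1.479 tau6 0.6 slot (np.float64(53.872925288380664), array([ 5.7, 46.4]), array([[31, 23]], dtype=int32))
```

Call:
{"fn": "arm_command", "kwargs": {"moves": [-1, 0, 1.3, 0, 0, 0, 0, -1, 0, 0, 0, 0, 0, 0.01, -1, 0, 0, 0, 0, 0, 0]}}

```text
clock: 30.35
tcp_pos: [0.4937, 0.0506, 0.1271]
orientation: [0.001, 0.699, 0.715, 0.001]
wrist_force: [5.1, 1.6, -1.3]
finger_gap: 0.0253
grip_force: 61.0
```

```bash
python3 -c "
from h import *
rep()"
```

```text
t 30.35 [ 0.384 -0.864  0.646] [ 5.1  1.6 -1.3] [0.4937 0.0506 0.1271] j6 1.489 tau6 0.67 slot (np.float64(54.1474319204211), array([ 4.7, 50.9]), array([[31, 23]], dtype=int32))
```

Call:
{"fn": "arm_command", "kwargs": {"moves": [0, 0, 0, 0, 0, 0, 0, 0, 0, 0, 0, 0, 0, 0, 0, 0, 0, -30, 0, 0, 0, 0, 0, 0, -38, 0, 0, 0, 0, 0, 0, 0, 0, 0, 0]}}

```text
clock: 31.02
tcp_pos: [0.4936, 0.0502, 0.197]
orientation: [0.002, 0.7, 0.714, 0.001]
wrist_force: [0.5, -0.0, 0.9]
finger_gap: 0.0428
grip_force: 0.0
```

```bash
python3 k.py
```

```text
321 218 1.4897129013466386
z 0.14318571313987177
=============================
=========================+===
=============================
=============================
======================+=+====
=============================
=============================
=============+===============
=========+++++++++===========
========+**#####*+===========
======++*#%%%%%%#*+++++======
=====+*#%%@@@@@%#+++**++=====
====+*#%%@@@@@@%*++*##*+=====
====+#%@@@@@@@%#+++#%%%*+====
===+#%@@@@@@@@%*++*%@@%#*+===
===*#%@@@@@@@%#+++#%@@@%#+===
==+*%@@@@@@@%#*++*%@@@@@#*===
==+#%@@@@@@@%#++*#%@@@@@#*+==
==+#%@@@@@@@#*++#%@@@@@@%*+==
==+#%@@@@@@%#++*#%@@@@@@%*+==
==+#%@@@@@%%*++*%@@@@@@@%*+==
==+#%@@@@@%#++*#%@@@@@@%#*+==
===*%@@@@%#*++#%@@@@@@@%#+===
===+#%@@@%#++*#%@@@@@@%#*+===
===+*#%@%#*++#%@@@@@@@%#+====
====+*%%%*++*#%@@@@@@%#*+====
=====+*##+++#%@@@@@@%#*+=====
======+++==+#%@@@@@%#*+======
===========+#%%%%%#*++=======
```

The slot's world angle is unchanged after release, which confirms the stop, and the cover reads z ≈ 0.122, so it's shut. I'll retreat and hand in.

Call:
{"fn": "arm_command", "kwargs": {"moves": [0, 0, 0, -50, 0, 0, 0, 0, 0, 0, -50, 0, 0, 0, 0, 0, 0, 0, 0, 0, 0, 0, 0, 0, 0, 0, 0, 0]}}

```text
clock: 31.58
tcp_pos: [0.4917, 0.0504, 0.2928]
orientation: [-0.001, 0.7, 0.714, -0.001]
wrist_force: [-0.2, 0.5, -0.4]
finger_gap: 0.0427
grip_force: 0.0
```

```bash
python3 - <<'E'
from h import *
w=cam("wrist")
for l in ["rcd_lever_tip","mcb_lever_tip"]:
    for r in recognise("wrist",l)[:1]: print(l,r["confidence"],np.round(r["point"]))
q=[.5417,.0445,-.1202]
print("rcd off/on, mcb off/on",proj(w,U2W(q,[[-.0017,.018,.1115],[.0177,.018,.1115],[-.0017,-.036,.1115],[.0177,-.036,.1115]])).round().tolist())
print(hand_in())
E
```

```text
rcd off/on, mcb off/on [[368.0, 168.0], [385.0, 171.0], [359.0, 215.0], [376.0, 217.0]]
the job is handed in; nothing more can be done
None
```

I handed in the job at about 32 s: RCD tripped and its lever put back on, cover shut, knob tight at its stop; both levers were last seen on before I shut the cover, as the final look through it found neither.

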